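# Try two adaptor bushes on a filter head's spigot and sort them

### The arm

A 6-joint arm with a two-finger parallel gripper is mounted at the origin on a cart in front of the work surface, level with it; the furniture and walls round the work are solid. World frame = base frame: x ahead of the robot, y to its left, z up, the work surface at z = 0. Lengths are in mm, angles in degrees, forces in N, time in s.
With the tool pointing down it reaches from about 350 to 725 mm from the base axis. Payload 4.3 kg.
Tool frame: the origin (TCP) lies at the very end of the fingers, on their centre line; the grasp point (between the pads) lies 19 mm behind it; z points along the fingers, y is the line along which they close (so a half turn about z gives the same grasp; the last joint's range is limited). The gripper opens to 85 mm and grips with 20 to 120 N. Pads are 22 mm wide; open, the fingers measure 114 mm over their backs; the gripper's body (76 mm by 85 mm) begins 54 mm behind the grasp point. The pads swing forward as they close: fully open they stand 13 mm farther back than shut.
Start: joints at [-78.856, 21.618, 4.641, 73.018, 0, 83.68], TCP at [172.57, -548.531, 231.329] pointing down, gripper open.
Joint ranges: [-156.06, 156.06], [-48.1, 94.91], [-58.44, 69.94], [-101.28, 121.22], [-78.64, 73.56], [-180, 180]. Speed limits (degrees/s): [147.25, 147.25, 180, 180, 180, 180].

### API

Orientations are given as [roll, pitch, yaw] about the fixed x, y, z axes, in that order (R = Rz(yaw) Ry(pitch) Rx(roll)).
In Python, from workcell import * gives the robot as it stands. The module is installed in compiled form; this text tells all that it offers.
- The arm moves only by the tool jog_arm, never from a script. Its arguments are lists of equal length, an entry for each row: "claw": the closure, from -1 (fully open) to 1 (shut); "slide": the shift along the tool's x, y, z normalised to -1 to 1, where 1 is 100 mm, a list of three; "turn": the turn, a rotation vector about the tool's x, y, z normalised to -1 to 1, where 1 is 2 pi rad, a list of three. A call has 1 to 10 rows; each row shifts and turns the commanded pose from where the row before left it, along the tool's axes as they then stand; what a row does not reach is not made up. A row lasts 1/8 s, in which the tool goes at most 62.5 mm and 10.7 degrees, less where a joint would pass 70% of its speed; a pose out of reach is approached as far as the arm can. A call with a number of a shift or a turn outside -1 to 1 is refused whole. A call with a gripper value outside its range is refused whole. The fingers move at their own pace and stop on an object; "grip_force" is the grip in N (left out, the last holds). Time passes only in rows, so rows that do not move let the fingers close. It gives the time, the measured TCP pose, the force, the opening and the grip force at its end, in the units of the state.
- sense(): the state, without advancing time (a new reading comes with each control period).
- snapshot(name): name is "scene" or "top" or "wrist"; returns a dict with "frame" (420x560x3 uint8, blue, green, red), "fx", "fy", "cx", "cy" (pixels), "world_to_cam" (4x4, takes a point from world to camera coordinates). Camera axes: x right, y down, z forward; pixel columns grow to the right and rows downward; lengths in mm; the calibration is good to about 2 mm. A picture is of the moment at which its call begins. There is no depth.
- close_job(): hands the job in; it is judged then, once.
Trained networks look in a picture, given as the dict that the camera call returned (one of the last four; its "shot" number tells which), for a name from the list of things; names that differ only in an ending like _2 or _b are one class to them, and where a whole thing is asked for, a point or a joint stands for the part that bears it (a point fixed in the world has none). Each returns a list of dicts, best first, with "p" (0 to 1); they miss things now and then, are a little off and sometimes report something else, mostly with a low value. They report only what shows in the picture. A call takes as long as a camera call. They do not tell look-alikes from the thing itself.
- spot_in(picture, target): "point" ([x, y, z] in mm, in world coordinates, good to about 4 mm: the middle of the surface that is visible of it).
- cut_out(picture, target): "region" (420x560 bool, what is visible of it).
The state is a dict: "clock": time; "joint_positions": joint angles; "qvel": joint speeds; "joint_torque": joint torques, N m; "tcp_pos": TCP position; "tcp_rot": TCP orientation; "ft_force": force on the tool from outside, world axes, zero at the start; "ft_torque": the same for the moment, N m; "width": finger opening in mm; "gripper_force": force on a finger pad.
Only numpy, scipy, OpenCV 4.12 (cv2) and the standard library are available. Lean on these libraries where they do the work, as an engineer would, in place of code of your own. Each camera call takes 0.05 s, during which the arm holds its last target. There are 200 camera calls.

### The job

Try the two white flanged adaptor bushes, one after the other and flange down, on the spigot of the upturned blue filter head: lower each over the spigot without forcing it and see whether it slides down until its flange sits on the seat or stops at the spigot's tip. Stand a bush that goes fully home upright in the grey parts tray, put a bush that stops at the tip into the white bowl, and put each away before trying the next. Leave the filter tools and the other things round about undisturbed.

Things in the scene. Friction and masses are not known exactly. Their poses are not given: they have to be found in the camera images.
- filter_head: upturned blue head of a water filter housing, fixed: round, 110 mm across, open skirt 38 mm high, two side ports along its y axis reaching 76 mm out. From its middle rises a boss 53 mm across with a flat seat on top, and on that a grey upright spigot, 22 mm in diameter, 36 mm long, its top 4 mm tapered to 15 mm. Origin at the centre of the underside, z up along the spigot.
- seat (a point): centre of the flat seat at the foot of the spigot, 44 mm above the worktop; a bush is fully home when its underside is here, while one that catches stays about 34 mm above it
- spigot_tip (a point): centre of the tip of the spigot, 80 mm above the worktop
- bush_a: white plastic bush with two black O-rings, loose, standing on its flange: tube 32 mm in outside diameter on a flange 46 mm across and 6 mm thick, 42 mm high in all, bored through. The bore either clears the spigot by about 1 mm all round or is undersize and catches about 2 mm below the tip. Origin at the centre of the flange's underside, z along the bore to the tube end. Grip it across the tube.
- bush_b: the other white bush: same outside shape, size, pose and frame as bush_a; its bore, too, may fit or be undersize
- parts_tray: shallow grey plastic parts tray, loose, 115 mm along its x (145 mm over its lips) by 155 mm along its y, 24 mm high, walls and floor 4 mm thick. A microwave oven 275 mm high stands behind it, its front at about x = 0.59. Origin at the centre of the underside, z up.
- bowl: white bowl, loose, 124 mm across the rim, 56 mm high, inside narrowing to a flat floor about 50 mm across and 12 mm above the worktop. Origin at the centre of the underside, z up.
- grease: small white grease tub with a blue lid, loose, 48 mm across, 32 mm high; to be left alone. Origin at the centre of the underside.
- plier: red-handled pliers lying flat, loose, 196 mm long, 17 mm high; to be left alone. Origin under the middle, y along their length.
- meter: white and green water tester pen lying flat, loose, 148 mm long along its y, 18 mm high; to be left alone. Origin under the middle.
- wrench: steel adjustable wrench lying flat at the far left, loose, 204 mm long along its y, 13 mm high; to be left alone. Origin under the middle.
- cutter: orange tube cutter lying flat, loose, 112 mm long along its y, 18 mm high; to be left alone. Origin under the middle.
- rice_cooker: large grey rice cooker, fixed, standing between the filter head and the parts tray: about 380 mm along its x, 290 mm along its y, 240 mm high; carry things over it or round its front. Origin at the centre of its underside, z up.
Not all that is in view belongs to the job. What is shaped like the bush_b but green is not meant.

How it is judged (in metres and radians):
On the way, in this order (a step that is already met when the one before it is completed fails the run):
1. one of the bushes is tried on the spigot: the one that fits sits with its flange on the seat, or the undersize one rests centred and upright on the spigot's tip (((z of bush_b in the frame of seat between -0.004 and 0.004 m and horizontal distance between bush_b and seat below 0.004 m and angle between bush_b's own z axis and vertical below 0.12 rad) or (z of bush_a in the frame of seat between 0.026 and 0.038 m and horizontal distance between bush_a and seat below 0.005 m and angle between bush_a's own z axis and vertical below 0.2 rad and contact force between bush_a and filter_head above 0.2 N))), for 0.1 s.
2. the first bush has been put where it belongs and the other one is tried on the spigot in the same way ((((z of bush_b in the frame of seat between -0.004 and 0.004 m and horizontal distance between bush_b and seat below 0.004 m and angle between bush_b's own z axis and vertical below 0.12 rad) and (horizontal distance between bush_a and bowl below 0.045 m and z of bush_a in the frame of bowl between 0 and 0.056 m)) or ((z of bush_a in the frame of seat between 0.026 and 0.038 m and horizontal distance between bush_a and seat below 0.005 m and angle between bush_a's own z axis and vertical below 0.2 rad and contact force between bush_a and filter_head above 0.2 N) and (x of bush_b in the frame of parts_tray between -0.04 and 0.04 m and y of bush_b in the frame of parts_tray between -0.06 and 0.06 m and z of bush_b in the frame of parts_tray below 0.01 m and angle between bush_b's own z axis and vertical below 0.17 rad)))), for 0.1 s.
At the end, for the whole second after the job is handed in: The bush that went fully home on the spigot stands upright (within about 10 degrees) on its flange on the floor of the grey tray; the bush that stopped at the tip lies or stands inside the white bowl, its flange centre within 45 mm of the bowl's axis and below the rim; both are released and at rest (x of bush_b in the frame of parts_tray between -0.04 and 0.04 m and y of bush_b in the frame of parts_tray between -0.06 and 0.06 m and z of bush_b in the frame of parts_tray below 0.01 m and angle between bush_b's own z axis and vertical below 0.17 rad and horizontal distance between bush_a and bowl below 0.045 m and z of bush_a in the frame of bowl between 0 and 0.056 m and linear speed of each of bush_a, bush_b below 0.02 m/s); the robot touches nothing.
It fails at once if a bush is forced: pressed on the filter head with more than 40 N (contact force between any of bush_a, bush_b and filter_head above 40 N).
It fails at once if the grease tub, pliers, tester, wrench or cutter is pushed more than 25 mm (distance of any of grease, plier, meter, wrench, cutter from where it was at the start of the episode above 0.025 m).
It fails at once if the bowl or the tray is pushed more than 50 mm or tipped (distance of any of bowl, parts_tray from where it was at the start of the episode above 0.05 m or angle between any of bowl, parts_tray's own z axis and vertical above 0.35 rad).
It also fails if it takes over 67 s, if anything falls off the work surface, if the arm or the gripper's body presses on something with over 40 N, if the wrist force passes 120 N, or if a joint passes its speed limit or range.

## Working session

There is one attempt and no reset: what is moved stays moved. The work goes in short steps, Python scripts to look and compute and a tool call to move; the robot and the scene stay as the last step left them, time stands still between calls to the robot, and variables do not carry over. Pictures are saved under pics/ and viewed, at most 10 in all, crops included, and the job is handed in when it is done.

Besides the shell and the picture viewer there is one more tool, called after "Call:" as a command line: name --argument value ..., lists and objects as JSON in quotes. jog_arm: Moves the arm, as the interface text tells. Its arguments: {"type":"object","properties":{"claw":{"type":"array"},"slide":{"type":"array"},"turn":{"type":"array"},"grip_force":{"type":"number"}},"required":["claw","slide","turn"]}

```bash
mkdir -p pics
cat > h.py <<'E'
from workcell import *
import numpy as np, cv2
from scipy.spatial.transform import Rotation as R
def ray(s,u,v,z):
    T=np.linalg.inv(s["world_to_cam"]);d=T[:3,:3]@np.array([(u-s["cx"])/s["fx"],(v-s["cy"])/s["fy"],1]);o=T[:3,3]
    return o+d*(z-o[2])/d[2]
def proj(s,p):
    q=(np.array(s["world_to_cam"])@np.append(p,1))[:3];return np.array([s["fx"]*q[0]/q[2]+s["cx"],s["fy"]*q[1]/q[2]+s["cy"]])
E
python3 - <<'E'
from h import *
ims=[]
for n in ["scene","top"]:
    s=snapshot(n);cv2.imwrite(f"pics/{n}.png",s["frame"]);print(n,np.linalg.inv(s["world_to_cam"])[:3,3].round(),s["fx"])
    for t in ["filter_head","bush_a","parts_tray","bowl","grease","plier","meter","wrench","cutter","rice_cooker"]:
        print(t,[(np.round(d["point"]).tolist(),round(d["p"],2),proj(s,d["point"]).round().tolist()) for d in spot_in(s,t)])
print(sense())
E
```

```text
scene [-638.  730.  791.] 392.52644059576147
filter_head [([586.0, -134.0, 33.0], 0.5, [311.0, 205.0])]
bush_a [([390.0, 136.0, 18.0], 0.64, [279.0, 247.0]), ([584.0, -132.0, 32.0], 0.17, [311.0, 205.0])]
parts_tray [([458.0, 363.0, 3.0], 0.92, [213.0, 260.0]), ([422.0, -90.0, 37.0], 0.25, [325.0, 223.0])]
bowl [([582.0, -132.0, 34.0], 0.71, [311.0, 205.0]), ([424.0, -86.0, 34.0], 0.56, [324.0, 223.0])]
grease []
plier [([391.0, 139.0, 18.0], 0.55, [279.0, 247.0])]
meter []
wrench []
cutter []
rice_cooker []
top [ 410.   40. 1347.] 403.036032936214
filter_head [([592.0, -144.0, 23.0], 0.56, [338.0, 201.0])]
bush_a [([534.0, -334.0, 16.0], 0.56, [395.0, 218.0]), ([446.0, -346.0, 22.0], 0.46, [401.0, 245.0])]
parts_tray [([454.0, 366.0, 3.0], 0.8, [185.0, 245.0])]
bowl [([435.0, -114.0, 25.0], 0.63, [330.0, 249.0])]
grease [([479.0, -230.0, 31.0], 0.64, [365.0, 235.0]), ([591.0, -149.0, 21.0], 0.42, [339.0, 202.0])]
plier [([394.0, 130.0, 12.0], 0.66, [255.0, 262.0])]
meter [([666.0, -363.0, 15.0], 0.93, [402.0, 179.0]), ([592.0, -149.0, 14.0], 0.57, [339.0, 202.0])]
wrench [([405.0, 552.0, 13.0], 0.89, [127.0, 260.0])]
cutter [([498.0, -479.0, 14.0], 0.88, [439.0, 229.0])]
rice_cooker []
{'clock': 1.1, 'joint_positions': array([-7.88574772e+01,  2.16185759e+01,  4.64296200e+00,  7.30178701e+01,
        2.03420778e-03,  8.36797588e+01]), 'qvel': array([-0.02955895,  0.04191564,  0.0118389 ,  0.01552489, -0.02824711,
        0.05264196]), 'joint_torque': array([ 2.67209916e-04, -4.63525987e+01,  2.70163268e+01,  2.81297680e-04,
       -4.47221955e-04,  2.22110522e-06]), 'tcp_pos': array([ 172.57118084, -548.54847911,  231.33418006]), 'tcp_rot': array([ 1.79993300e+02, -1.30451777e-03,  1.74627641e+01]), 'ft_force': array([-0.12611884,  0.01631942, -0.28644077]), 'ft_torque': array([ 0.05447266, -0.01980364, -0.0111169 ]), 'gripper_force': 0.0, 'width': 85.36145550178435}
```

View pics/scene.png

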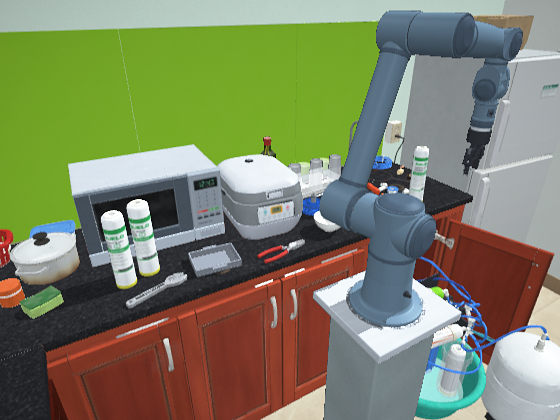

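View pics/top.png

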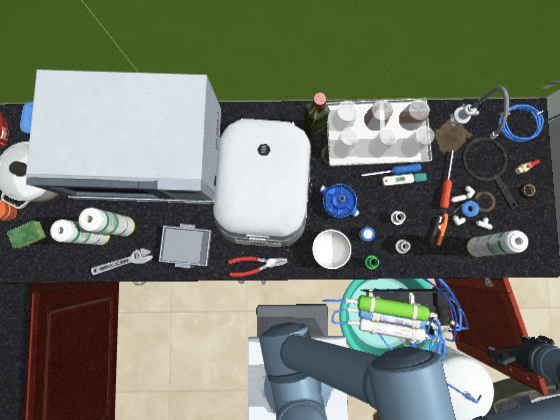

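The scene shows the tray at the right of the microwave (213,260). In the top view the white bushes are at (398,217) and (403,246), with the green decoy at (372,262), grease tub (367,234), head (338,201), bowl (330,249) and tray (185,245). I'll turn to yaw 90° and move over the bushes.

Call:
jog_arm --claw '[-1,-1,-1,-1,-1,-1,-1]' --slide '[[0.52,-0.15,0],[0.54,-0.05,0],[0.54,0.05,0],[0.52,0.14,0],[0.49,0.23,0],[0.44,0.32,0],[0.38,0.39,0]]' --turn '[[0,0,-0.0288],[0,0,-0.0288],[0,0,-0.0288],[0,0,-0.0288],[0,0,-0.0288],[0,0,-0.0288],[0,0,-0.0288]]' --grip_force 40

```text
clock: 1.98
tcp_pos: [490.6, -338.4, 231.4]
tcp_rot: [180.0, 0.0, 90.4]
ft_force: [0.7, -0.9, -0.7]
width: 85.2
gripper_force: 0.0
```

Run:
```python
from h import *
s=snapshot("wrist");cv2.imwrite("pics/w1.png",s["frame"]);T=np.linalg.inv(s["world_to_cam"]);print(T.round(2),s["fx"])
for t in ["filter_head","bush_a","bowl","grease"]:
    print(t,[(np.round(d["point"]).tolist(),round(d["p"],2),proj(s,d["point"]).round().tolist()) for d in spot_in(s,t)])
q=sense();print(q["tcp_pos"],q["tcp_rot"],q["ft_force"])
```

```text
[[ 1.0000e+00  1.0000e-02  0.0000e+00  4.9013e+02]
 [ 1.0000e-02 -9.6000e-01 -2.7000e-01 -2.7178e+02]
 [-0.0000e+00  2.7000e-01 -9.6000e-01  3.7431e+02]
 [ 0.0000e+00  0.0000e+00  0.0000e+00  1.0000e+00]] 290.45755773753586
filter_head [([592.0, -166.0, 20.0], 0.75, [374.0, 26.0])]
bush_a [([398.0, -251.0, 18.0], 0.94, [199.0, 108.0]), ([534.0, -335.0, 14.0], 0.73, [313.0, 180.0]), ([441.0, -351.0, 24.0], 0.7, [238.0, 194.0])]
bowl [([432.0, -158.0, 29.0], 0.61, [223.0, 13.0])]
grease [([486.0, -237.0, 29.0], 0.82, [275.0, 95.0])]
[ 488.93218945 -339.49850338  231.17689475] [-1.79961057e+02  1.63203037e-02  9.00118146e+01] [-0.05669246  0.56037152  0.12968569]
```

View pics/w1.png

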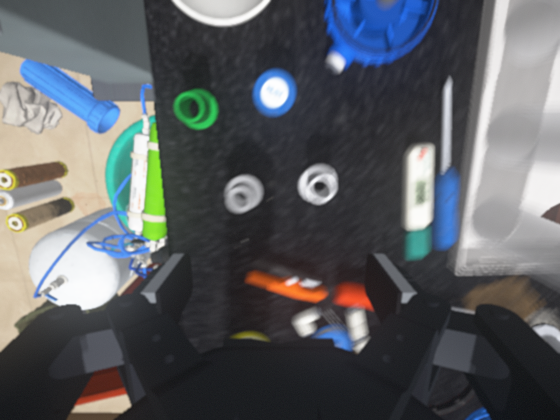

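The wrist view shows white bushes at (242,193) and (318,185), the green decoy at (196,108), the grease tub at (274,92), and the head at the top edge. I'll refine the bush positions by a silhouette fit.

```bash
cat >> h.py <<'E'
from scipy.optimize import minimize
def circ(x,y,z,r,n=48):
    a=np.linspace(0,2*np.pi,n,endpoint=False);return np.c_[x+r*np.cos(a),y+r*np.sin(a),np.full(n,z)]
K=6
def render(s,parts,p,z0=0):
    m=np.zeros((420*K,560*K),np.uint8)
    for zs in parts:
        q=np.array([proj(s,c) for z,r in zs for c in circ(p[0],p[1],z0+z,r)])
        cv2.fillConvexPoly(m,cv2.convexHull(np.round((q+.5)*K).astype(np.int32)),1)
    return cv2.resize(m.astype(np.float32),(560,420),interpolation=cv2.INTER_AREA)
BUSH=[[(0,23),(6,23)],[(6,16),(42,16)]]
def fit(s,reg,p0,parts=BUSH,z0=0):
    g=reg.astype(np.float32)
    f=lambda p:-np.minimum(m:=render(s,parts,p,z0),g).sum()/np.maximum(m,g).sum()
    p0=np.array(p0[:2],float)
    r=minimize(f,p0,method="Nelder-Mead",options=dict(initial_simplex=[p0,p0+[5,0],p0+[0,5]],xatol=.1,fatol=1e-4,maxiter=80));return r.x.round(1),round(-r.fun,3)
E
python3 - <<'E'
from h import *
for n in ["wrist","top"]:
    s=snapshot(n)
    for d in cut_out(s,"bush_a"):
        r=d["region"];v,u=np.argwhere(r).mean(0);p=ray(s,u,v,15);print(n,round(d["p"],2),r.sum(),(round(u),round(v)),fit(s,r,p))
    for t,pt in [("bowl",[[(0,25),(56,62)]]),("parts_tray",None),("filter_head",None)]:
      for d in cut_out(s,t)[:2]:
        r=d["region"];v,u=np.argwhere(r).mean(0);p=ray(s,u,v,20);print(n,t,round(d["p"],2),r.sum(),p.round(),fit(s,r,p,pt) if pt else "")
        if t=="parts_tray": 
            c=np.argwhere(r)[:,::-1].astype(np.float32);b=cv2.minAreaRect(c);print(b,ray(s,*b[0],24))
E
```

```text
wrist 0.95 979 (242, 194) (array([ 441.9, -356. ]), np.float64(0.903))
wrist 0.7 827 (317, 185) (array([ 537.9, -343.7]), np.float64(0.767))
wrist 0.68 1091 (196, 110) (array([ 391.5, -253. ]), np.float64(0.8))
wrist bowl 0.89 1848 [ 429. -153.   20.] (array([ 434.8, -116.4]), np.float64(0.981))
wrist parts_tray 0.7 2773 [ 662. -363.   20.] 
((416.5, 203.5), (111.0, 27.0), 90.0) [ 660.66777742 -364.05358608   24.        ]
wrist filter_head 0.68 6262 [ 593. -171.   20.] 
top 0.71 136 (402, 246) (array([ 443.2, -353.9]), np.float64(0.799))
top 0.69 154 (398, 217) (array([ 538.3, -343.4]), np.float64(0.899))
top 0.62 178 (372, 262) (array([ 391.9, -252.3]), np.float64(0.901))
top bowl 0.95 1228 [ 434. -119.   20.] (array([ 434.1, -114.2]), np.float64(0.962))
top parts_tray 0.56 1781 [452. 362.  20.] 
((184.6499786376953, 245.4499969482422), (48.08325958251953, 42.567832946777344), 8.13010311126709) [451.70222699 361.43726438  24.        ]
top parts_tray 0.43 382 [386. 126.  20.] 
((257.5, 267.0), (20.0, 55.0), 90.0) [379.21350554 123.21641672  24.        ]
top filter_head 0.88 999 [ 595. -148.   20.]
```

Call:
jog_arm --claw '[-0.5,-0.5,-0.5,-0.5,-0.5,-0.5,1,1,1,1]' --slide '[[-0.04,0.49,0.2],[0,0,0.55],[0,0,0.55],[0,0,0.5],[0,0,0.41],[0,0,0],[0,0,0],[0,0,0],[0,0,0],[0,0,0]]' --turn '[[0,0,0],[0,0,0],[0,0,0],[0,0,0],[0,0,0],[0,0,0],[0,0,0],[0,0,0],[0,0,0],[0,0,0]]' --grip_force 40

```text
clock: 3.98
tcp_pos: [540.2, -345.0, 13.3]
tcp_rot: [179.8, 0.2, 90.0]
ft_force: [-0.3, -0.1, 6.8]
width: 29.9
gripper_force: 40.3
```

Call:
jog_arm --claw '[1,1,1,1,1,1,1]' --slide '[[0,0,-0.4],[0,0,-0.55],[0,0,-0.55],[0.4,0.2,-0.4],[0.45,0.2,0],[0.4,0.1,0],[0,0,0]]' --turn '[[0,0,0],[0,0,0],[0,0,0],[0,0,0],[0,0,0],[0,0,0],[0,0,0]]'

```text
clock: 4.85
tcp_pos: [588.9, -215.6, 201.5]
tcp_rot: [179.9, 0.0, 90.3]
ft_force: [0.0, -1.1, -1.5]
width: 30.1
gripper_force: 39.8
```

Run:
```python
from h import *
s=snapshot("wrist");cv2.imwrite("pics/w2.png",s["frame"])
np.savez("w2.npz",**{k:s[k] for k in ["frame","fx","fy","cx","cy","world_to_cam"]})
for t in ["filter_head","spigot_tip","seat","bush_a"]:
    try: print(t,[(np.round(d["point"]).tolist(),round(d["p"],2),proj(s,d["point"]).round().tolist()) for d in spot_in(s,t)])
    except Exception as e: print(t,e)
q=sense();print(q["tcp_pos"],q["tcp_rot"],q["ft_force"],q["width"])
```

```text
filter_head [([597.0, -141.0, 12.0], 0.91, [286.0, 120.0])]
spigot_tip [([598.0, -144.0, 12.0], 0.76, [287.0, 123.0]), ([587.0, -204.0, 213.0], 0.67, [275.0, 244.0])]
seat [([593.0, -140.0, 14.0], 0.92, [283.0, 119.0])]
bush_a [([400.0, -247.0, 21.0], 0.98, [116.0, 214.0]), ([441.0, -341.0, 6.0], 0.66, [164.0, 280.0]), ([587.0, -208.0, 212.0], 0.66, [275.0, 252.0])]
[ 587.83784146 -219.56236196  200.4353983 ] [1.79990098e+02 2.88311892e-02 8.99504164e+01] [-0.15907845  0.69772542  0.78200184] 30.170492755860085
```

View pics/w2.png

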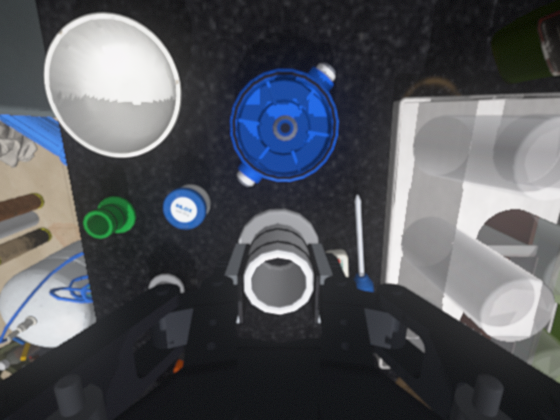

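Run:
```python
from h import *
s=dict(np.load("w2.npz"));f=s["frame"]
a=cv2.resize(f[95:155,255:315],None,fx=6,fy=6,interpolation=cv2.INTER_CUBIC)
b=cv2.resize(f[205:325,220:340],None,fx=3,fy=3,interpolation=cv2.INTER_CUBIC)
cv2.imwrite("pics/c2.png",np.hstack([a,b]))
print(ray(s,286,127,80),ray(s,286,125,38),ray(s,277,283,230))
T=np.linalg.inv(s["world_to_cam"]);print(T[:3,3],np.degrees(np.arcsin(T[1,2])))
```

```text
[ 595.34173536 -148.62840563   80.        ] [ 596.41687069 -146.61463033   38.        ] [ 588.30966333 -215.00316508  230.        ]
[ 588.41449446 -149.00926886  344.36449573] -15.533476751171555
```

View pics/c2.png

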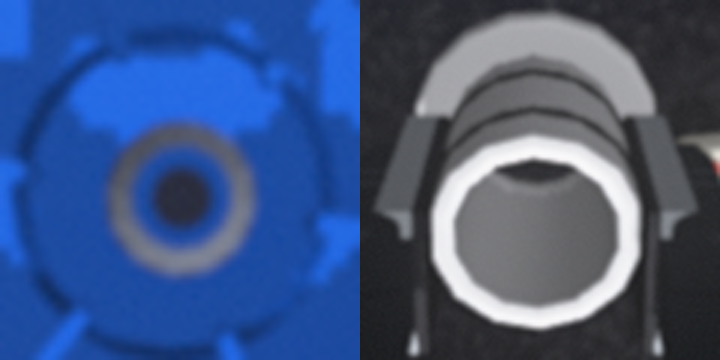

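```bash
cat >> h.py <<'E'
from scipy.optimize import least_squares
def bushfit(s,obs,p0):
    # obs: tube end umin,umax,vmin,vmax, flange umin,umax,vmin ; unknown x,y,z0,tilt about x, about y
    def res(p):
        M=R.from_euler("xy",p[3:],degrees=True).as_matrix();o=np.array(p[:3])
        P=lambda c:np.array([proj(s,o+M@k) for k in c])
        t=P(circ(0,0,42,16));f=np.vstack([P(circ(0,0,6,23)),P(circ(0,0,0,23))])
        m=[t[:,0].min(),t[:,0].max(),t[:,1].min(),t[:,1].max(),f[:,0].min(),f[:,0].max(),f[:,1].min()]
        return np.r_[np.array(m)-obs,np.array(p[3:])*.3]
    r=least_squares(res,list(p0)+[0,0]);return r.x.round(2),r.fun.round(2)
E
python3 - <<'E'
from h import *
s=dict(np.load("w2.npz"))
print(bushfit(s,np.array([220+72/3,220+282/3,250,314,220+55/3,220+295/3,209])-.5,(588,-217,188)))
print(ray(s,284.8,127.5,79), ray(s,285-.5+ (172/6-182/6)*0,95+195/6-.5,44))
E
```

```text
(array([ 5.8864e+02, -2.1677e+02,  1.8458e+02, -1.2000e-01,  4.9000e-01]), array([-0.32,  0.3 ,  0.23, -0.42, -0.15,  0.18,  0.21, -0.04,  0.15]))
[ 594.31707498 -149.05703183   79.        ] [ 594.79108668 -148.58525532   44.        ]
```

The bush is held at (588.6,-216.8), with the spigot tip at pixel (285,128), i.e. about (594.3,-149). I'll move over it.

Call:
jog_arm --claw '[1,1,1,1,1,1]' --slide '[[0.34,0.03,0.2],[0.338,0.027,0.2],[0,0,0.3],[0,0,0.3],[0,0,0],[0,0,0]]' --turn '[[0,0,0],[0,0,0],[0,0,0],[0,0,0],[0,0,0],[0,0,0]]'

```text
clock: 5.85
tcp_pos: [594.2, -151.6, 101.4]
tcp_rot: [179.9, 0.0, 90.0]
ft_force: [-0.2, -0.6, 0.1]
width: 30.3
gripper_force: 39.8
```

Call:
jog_arm --claw '[1,1,1,1,1,1]' --slide '[[0,0,0.03],[0,0,0.02],[0,0,0.02],[0,0,0.01],[0,0,0.01],[0,0,0]]' --turn '[[0,0,0],[0,0,0],[0,0,0],[0,0,0],[0,0,0],[0,0,0]]'

```text
clock: 6.6
tcp_pos: [593.7, -150.5, 91.2]
tcp_rot: [-180.0, 0.0, 90.0]
ft_force: [-0.5, 0.3, -0.5]
width: 29.9
gripper_force: 39.8
```

Call:
jog_arm --claw '[1,1,1,1,1]' --slide '[[0,0,0.01],[0,0,0.01],[0,0,0.01],[0,0,0],[0,0,0]]' --turn '[[0,0,0],[0,0,0],[0,0,0],[0,0,0],[0,0,0]]'

```text
clock: 7.22
tcp_pos: [593.7, -150.6, 88.3]
tcp_rot: [-180.0, 0.0, 90.0]
ft_force: [0.6, 0.2, -0.7]
width: 29.9
gripper_force: 39.8
```

Call:
jog_arm --claw '[1,1,1,1,1]' --slide '[[0,0,0.01],[0,0,0.01],[0,0,0.01],[0,0,0],[0,0,0]]' --turn '[[0,0,0],[0,0,0],[0,0,0],[0,0,0],[0,0,0]]'

```text
clock: 7.85
tcp_pos: [593.7, -150.5, 85.2]
tcp_rot: [-180.0, -0.0, 90.0]
ft_force: [0.5, 1.0, -1.2]
width: 30.3
gripper_force: 39.8
```

Call:
jog_arm --claw '[1,1,1,1,1,1,1]' --slide '[[0,0,0.04],[0,0,0.04],[0,0,0.04],[0,0,0.04],[0,0,0.04],[0,0,0.03],[0,0,0]]' --turn '[[0,0,0],[0,0,0],[0,0,0],[0,0,0],[0,0,0],[0,0,0],[0,0,0]]'

```text
clock: 8.72
tcp_pos: [593.7, -150.4, 61.9]
tcp_rot: [-180.0, -0.0, 90.0]
ft_force: [0.5, 1.0, -2.1]
width: 30.0
gripper_force: 39.8
```

Call:
jog_arm --claw '[1,1,1,1]' --slide '[[0,0,0.01],[0,0,0.01],[0,0,0.01],[0,0,0]]' --turn '[[0,0,0],[0,0,0],[0,0,0],[0,0,0]]'

```text
clock: 9.22
tcp_pos: [593.9, -150.6, 59.4]
tcp_rot: [180.0, 0.0, 90.0]
ft_force: [1.6, 1.9, -0.0]
width: 29.6
gripper_force: 39.8
```

Call:
jog_arm --claw '[1,1,1,1]' --slide '[[0,0,0.01],[0,0,0.01],[0,0,0],[0,0,0]]' --turn '[[0,0,0],[0,0,0],[0,0,0],[0,0,0]]'

```text
clock: 9.72
tcp_pos: [593.9, -150.6, 57.3]
tcp_rot: [180.0, 0.0, 90.0]
ft_force: [1.4, 1.4, 0.5]
width: 30.2
gripper_force: 39.9
```

Call:
jog_arm --claw '[1,1,1,1]' --slide '[[0,0,0.01],[0,0,0.005],[0,0,0],[0,0,0]]' --turn '[[0,0,0],[0,0,0],[0,0,0],[0,0,0]]'

```text
clock: 10.22
tcp_pos: [593.9, -150.5, 57.2]
tcp_rot: [179.9, 0.0, 90.0]
ft_force: [-1.8, 3.3, 9.9]
width: 30.3
gripper_force: 40.9
```

Seated at home height with light force (9.9 N): this bush fits. Carrying it round the cooker's front to the tray.

Call:
jog_arm --claw '[1,1,1,1,1,1,1,1,1]' --slide '[[0,0,-0.2],[0,0,-0.4],[0,0,-0.5],[0,0,-0.4],[0.3,-0.458,0],[0.3,-0.458,0],[0.3,-0.458,0],[0.3,-0.458,0],[0.3,-0.458,0]]' --turn '[[0,0,0],[0,0,0],[0,0,0],[0,0,0],[0,0,0],[0,0,0],[0,0,0],[0,0,0],[0,0,0]]'

```text
clock: 11.35
tcp_pos: [362.4, -0.4, 205.4]
tcp_rot: [-179.9, 0.1, 90.0]
ft_force: [0.1, 1.5, -0.2]
width: 30.4
gripper_force: 41.2
```

Call:
jog_arm --claw '[1,1,1,1,1,1,1]' --slide '[[0.54,0,0],[0.54,0,0],[0.54,0,0],[0.54,0,0],[0.54,0,0],[0,0,0],[0,0,0]]' --turn '[[0,0,0],[0,0,0],[0,0,0],[0,0,0],[0,0,0],[0,0,0],[0,0,0]]'

```text
clock: 12.22
tcp_pos: [363.9, 268.4, 205.3]
tcp_rot: [-179.9, 0.1, 90.1]
ft_force: [-0.7, -0.7, -0.3]
width: 30.2
gripper_force: 41.2
```

Run:
```python
from h import *
s=snapshot("wrist");cv2.imwrite("pics/w3.png",s["frame"])
for d in cut_out(s,"parts_tray")[:2]:
    c=np.argwhere(d["region"])[:,::-1].astype(np.float32);b=cv2.minAreaRect(c);print(round(d["p"],2),b,ray(s,*b[0],24).round(),[ray(s,*k,24)[:2].round() for k in cv2.boxPoints(b)])
print([ (d["point"],d["p"]) for d in spot_in(s,"parts_tray")])
q=sense();print(q["tcp_pos"],q["tcp_rot"],q["width"])
```

```text
0.85 ((363.5173645019531, 94.96832275390625), (136.50762939453125, 165.0540313720703), 6.934349060058594) [452. 367.  24.] [array([372., 290.]), array([390., 449.]), array([523., 435.]), array([526., 272.])]
[([455.9, 372.9, 6.2], 0.55)]
[364.4222099  267.85960086 205.63764892] [-1.79978451e+02  5.27930942e-02  8.99191411e+01] 30.052193956310578
```

View pics/w3.png

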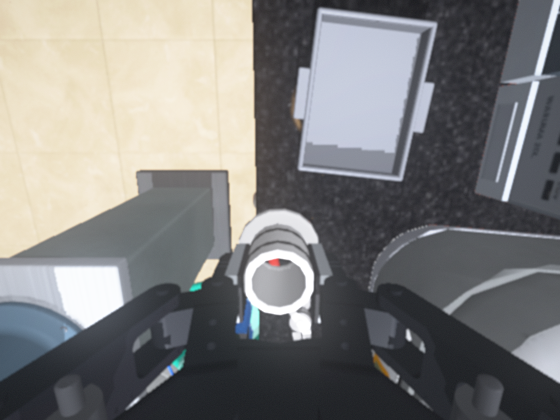

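The tray rim corners show at (318,8), (437,22), (404,180) and (300,171), so its centre is about (453,364).

Call:
jog_arm --claw '[1,1,1,1,1,1,1,1,1,1]' --slide '[[0.5,0,0],[0.45,0.4,0],[0,0.486,0],[0,0,0.5],[0,0,0.5],[0,0,0.45],[0,0,0.3],[0,0,0.09],[0,0,0.03],[0,0,0]]' --turn '[[0,0,0],[0,0,0],[0,0,0],[0,0,0],[0,0,0],[0,0,0],[0,0,0],[0,0,0],[0,0,0],[0,0,0]]'

```text
clock: 13.62
tcp_pos: [454.2, 364.7, 20.1]
tcp_rot: [179.9, -0.1, 90.0]
ft_force: [-0.4, -0.3, 0.3]
width: 30.2
gripper_force: 41.2
```

Call:
jog_arm --claw '[1,1,0,0,0,0,0,0,0]' --slide '[[0,0,0.015],[0,0,0],[0,0,0],[0,0,0],[0,0,0],[0,0,-0.1],[0,0,-0.4],[0,0,-0.5],[0,0,0]]' --turn '[[0,0,0],[0,0,0],[0,0,0],[0,0,0],[0,0,0],[0,0,0],[0,0,0],[0,0,0],[0,0,0]]'

```text
clock: 14.75
tcp_pos: [456.3, 366.5, 122.7]
tcp_rot: [179.5, -0.3, 90.0]
ft_force: [-0.1, -0.1, -0.2]
width: 43.1
gripper_force: 0.0
```

Run:
```python
from h import *
s=snapshot("wrist");cv2.imwrite("pics/w4.png",s["frame"])
for d in cut_out(s,"bush_a"):
    r=d["region"];v,u=np.argwhere(r).mean(0);p=ray(s,u,v,15);print(round(d["p"],2),r.sum(),(round(u),round(v)),fit(s,r,p,z0=4))
q=sense();print(q["tcp_pos"],q["tcp_rot"],q["width"])
```

```text
0.92 1968 (274, 206) (array([453.4, 365.5]), np.float64(0.873))
[453.57462876 364.69122028 118.33745311] [ 1.79892458e+02 -6.02789991e-02  9.00401287e+01] 42.867638627938746
```

View pics/w4.png

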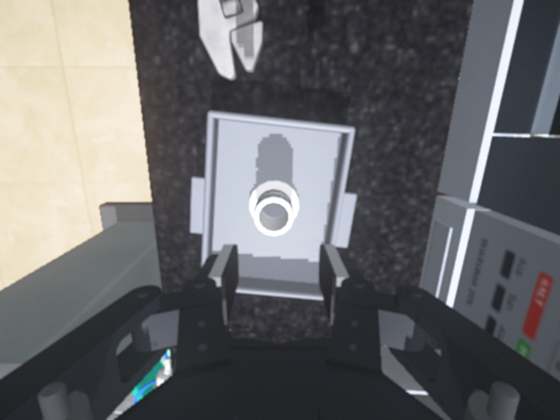

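The bush stands upright mid-tray at (274,215). Now the second one.

Call:
jog_arm --claw '[0,0,0,0,0,0,0,0,0,0]' --slide '[[0,-0.45,-0.45],[-0.45,-0.44,-0.42],[-0.5,0,0],[-0.54,0,0],[-0.54,0,0],[-0.54,0,0],[-0.54,0,0],[-0.54,0,0],[-0.51,0.111,0],[-0.51,0.111,0]]' --turn '[[0,0,0],[0,0,0],[0,0,0],[0,0,0],[0,0,0],[0,0,0],[0,0,0],[0,0,0],[0,0,0],[0,0,0]]'

```text
clock: 16.1
tcp_pos: [393.9, -96.2, 195.0]
tcp_rot: [-179.9, -0.1, 90.0]
ft_force: [1.3, -0.4, 1.2]
width: 42.5
gripper_force: 0.0
```

Call:
jog_arm --claw '[-0.5,-0.5,-0.5,-0.5,-0.5,-0.5,-0.5]' --slide '[[-0.51,0.111,0],[-0.51,0.111,0],[-0.51,0.111,0],[-0.51,0.111,0],[-0.51,0.111,0],[0,0,0],[0,0,0]]' --turn '[[0,0,0],[0,0,0],[0,0,0],[0,0,0],[0,0,0],[0,0,0],[0,0,0]]'

```text
clock: 16.98
tcp_pos: [449.7, -348.8, 194.7]
tcp_rot: [-179.9, -0.2, 90.0]
ft_force: [0.5, -0.1, 0.5]
width: 64.0
gripper_force: 0.0
```

Run:
```python
from h import *
s=snapshot("wrist")
for d in cut_out(s,"bush_a"):
    r=d["region"];v,u=np.argwhere(r).mean(0);p=ray(s,u,v,15);print(round(d["p"],2),r.sum(),(round(u),round(v)),fit(s,r,p))
q=sense();print(q["tcp_pos"],q["tcp_rot"],q["width"])
```

```text
0.7 1119 (272, 194) (array([ 442. , -355.9]), np.float64(0.867))
0.57 1233 (224, 99) (array([ 391.2, -253. ]), np.float64(0.758))
[ 450.00998362 -348.22064513  195.56687608] [-1.79916938e+02 -9.10111427e-02  9.00960027e+01] 63.90514845163241
```

Call:
jog_arm --claw '[-0.5,-0.5,-0.5,-0.5,-0.5,-0.5,1,1,1,1]' --slide '[[-0.073,-0.08,0.2],[0,0,0.5],[0,0,0.5],[0,0,0.4],[0,0,0.225],[0,0,0],[0,0,0],[0,0,0],[0,0,0],[0,0,0]]' --turn '[[0,0,0],[0,0,0],[0,0,0],[0,0,0],[0,0,0],[0,0,0],[0,0,0],[0,0,0],[0,0,0],[0,0,0]]'

```text
clock: 18.32
tcp_pos: [443.9, -358.2, 15.6]
tcp_rot: [179.8, 0.1, 90.0]
ft_force: [0.1, 0.8, 6.9]
width: 30.1
gripper_force: 40.7
```

Call:
jog_arm --claw '[1,1,1,1,1,1,1,1,1]' --slide '[[0,0,-0.4],[0,0,-0.5],[0,0,-0.5],[0,0,-0.44],[0.4,0.4,0],[0.4,0.4,0],[0.4,0.4,0],[0.18,0.24,0],[0,0,0]]' --turn '[[0,0,0],[0,0,0],[0,0,0],[0,0,0],[0,0,0],[0,0,0],[0,0,0],[0,0,0],[0,0,0]]'

```text
clock: 19.45
tcp_pos: [588.0, -217.4, 197.7]
tcp_rot: [180.0, 0.0, 90.2]
ft_force: [0.2, -1.4, -1.3]
width: 30.2
gripper_force: 39.9
```

Run:
```python
from h import *
snapshot("wrist");s=snapshot("wrist");f=s["frame"]
np.savez("w5.npz",**{k:s[k] for k in ["frame","fx","fy","cx","cy","world_to_cam"]})
q=sense();print(q["tcp_pos"],q["tcp_rot"],q["width"])
u,v=proj(s,(594.3,-149,79)).round().astype(int);print(u,v)
a=cv2.resize(f[v-30:v+30,u-30:u+30],(360,360),interpolation=cv2.INTER_CUBIC)
b=cv2.resize(f[205:325,220:340],None,fx=3,fy=3,interpolation=cv2.INTER_CUBIC)
cv2.imwrite("pics/c5.png",np.hstack([a,b]))
```

```text
[ 586.26037854 -219.20978439  197.78131465] [-1.79976049e+02  3.24287638e-02  9.00544665e+01] 30.130043943146767
287 124
```

View pics/c5.png

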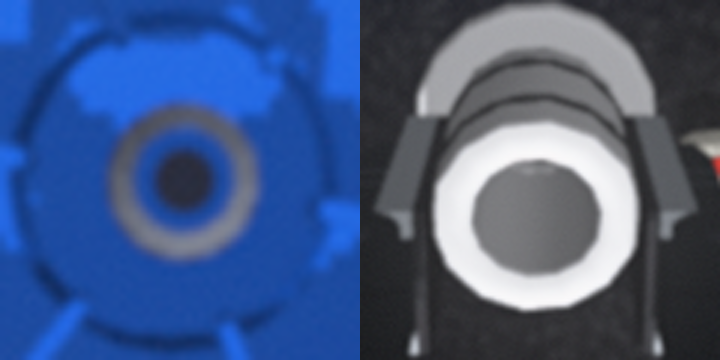

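The left half shows the spigot tip at crop (185,181). The right half shows a clearly narrower bore, so I expect this bush to catch at the tip.

Run:
```python
from h import *
s=dict(np.load("w5.npz"))
print(bushfit(s,np.array([220+74/3,220+280/3,205+120/3,205+311/3,220+57/3,220+295/3,205+2/3])-.5,(588,-217,184)))
print(ray(s,287.3,123.7,79))
```

```text
(array([ 5.8679e+02, -2.1837e+02,  1.7859e+02, -1.8000e-01,  2.9000e-01]), array([-0.51,  0.49,  0.31, -0.52, -0.06,  0.08,  0.23, -0.05,  0.09]))
[ 594.35075129 -148.89446373   79.        ]
```

Call:
jog_arm --claw '[1,1,1,1,1,1]' --slide '[[0.35,0.04,0.2],[0.344,0.036,0.2],[0,0,0.3],[0,0,0.27],[0,0,0],[0,0,0]]' --turn '[[0,0,0],[0,0,0],[0,0,0],[0,0,0],[0,0,0],[0,0,0]]'

```text
clock: 20.3
tcp_pos: [594.2, -150.7, 101.9]
tcp_rot: [179.9, 0.0, 90.0]
ft_force: [0.4, -0.1, -0.8]
width: 29.9
gripper_force: 39.9
```

Call:
jog_arm --claw '[1,1,1,1,1,1]' --slide '[[0,0,0.02],[0,0,0.01],[0,0,0.01],[0,0,0.01],[0,0,0],[0,0,0]]' --turn '[[0,0,0],[0,0,0],[0,0,0],[0,0,0],[0,0,0],[0,0,0]]'

```text
clock: 21.05
tcp_pos: [594.1, -149.6, 95.6]
tcp_rot: [-180.0, 0.0, 90.0]
ft_force: [0.4, 0.9, -0.8]
width: 30.0
gripper_force: 39.9
```

Call:
jog_arm --claw '[1,1,1,1]' --slide '[[0,0,0.01],[0,0,0.01],[0,0,0],[0,0,0]]' --turn '[[0,0,0],[0,0,0],[0,0,0],[0,0,0]]'

```text
clock: 21.55
tcp_pos: [594.3, -149.9, 93.8]
tcp_rot: [180.0, 0.0, 90.0]
ft_force: [-0.1, -0.2, -0.3]
width: 30.2
gripper_force: 40.0
```

Call:
jog_arm --claw '[1,1,1,1]' --slide '[[0,0,0.01],[0,0,0],[0,0,0],[0,0,0]]' --turn '[[0,0,0],[0,0,0],[0,0,0],[0,0,0]]'

```text
clock: 22.05
tcp_pos: [594.5, -150.0, 93.1]
tcp_rot: [180.0, 0.0, 90.0]
ft_force: [-0.1, -2.0, 3.1]
width: 30.4
gripper_force: 40.3
```

Call:
jog_arm --claw '[1,1,1,1]' --slide '[[0,0,0.01],[0,0,0],[0,0,0],[0,0,0]]' --turn '[[0,0,0],[0,0,0],[0,0,0],[0,0,0]]'

```text
clock: 22.55
tcp_pos: [594.7, -150.2, 92.7]
tcp_rot: [179.9, 0.1, 90.0]
ft_force: [-1.0, -2.0, 6.0]
width: 30.3
gripper_force: 40.9
```

It catches at the tip: 6 N and rising at 33 mm above the seat. To the bowl.

Call:
jog_arm --claw '[1,1,1,1,1,1,1,1,1,1]' --slide '[[0,0,-0.2],[0,0,-0.4],[0.12,-0.55,0],[0.12,-0.55,0],[0.1,-0.5,0],[0,0,0.1],[0,0,0.4],[0,0,0.4],[0,0,0.22],[0,0,0]]' --turn '[[0,0,0],[0,0,0],[0,0,0],[0,0,0],[0,0,0],[0,0,0],[0,0,0],[0,0,0],[0,0,0],[0,0,0]]'

```text
clock: 23.8
tcp_pos: [432.5, -114.7, 37.6]
tcp_rot: [-179.7, -0.1, 90.1]
ft_force: [-0.6, 0.3, -0.4]
width: 30.0
gripper_force: 40.1
```

Call:
jog_arm --claw '[1,1,1,0.1,0.1,0.1,0.1,0.1,0.1]' --slide '[[0,0,0.03],[0,0,0.03],[0,0,0],[0,0,0],[0,0,0],[0,0,0],[0,0,-0.1],[0,0,-0.4],[0,0,-0.5]]' --turn '[[0,0,0],[0,0,0],[0,0,0],[0,0,0],[0,0,0],[0,0,0],[0,0,0],[0,0,0],[0,0,0]]'

```text
clock: 24.92
tcp_pos: [433.1, -115.4, 134.6]
tcp_rot: [-179.9, -0.0, 90.0]
ft_force: [0.8, -0.4, -0.8]
width: 38.2
gripper_force: 0.0
```

Call:
jog_arm --claw '[0,0,0,0,0,0]' --slide '[[-0.2,0,-0.5],[0,0,-0.5],[0,0,0],[0,0,0],[0,0,0],[0,0,0]]' --turn '[[0,0,0],[0,0,0],[0,0,0],[0,0,0],[0,0,0],[0,0,0]]'

```text
clock: 25.68
tcp_pos: [433.2, -135.2, 232.4]
tcp_rot: [-179.9, -0.1, 90.1]
ft_force: [0.9, 0.7, 0.7]
width: 42.6
gripper_force: 0.0
```

Run:
```python
from h import *
s=snapshot("wrist");t=snapshot("top");cv2.imwrite("pics/end.png",np.hstack([s["frame"][:300,100:480],cv2.resize(t["frame"][150:300,100:480],(380,150))[:,:].repeat(2,0)]))
print([(np.round(d["point"]),d["p"]) for d in spot_in(s,"bush_a")],[(np.round(d["point"]),d["p"]) for d in spot_in(t,"bush_a")])
q=sense();print(q["tcp_pos"],q["ft_force"])
```

```text
[(array([ 395., -242.,   19.]), 0.97), (array([ 431., -112.,   41.]), 0.89)] [(array([ 437., -112.,   36.]), 0.68)]
[ 433.83217478 -135.60008747  233.20623686] [-0.55091097  0.15550612  0.74540881]
```

View pics/end.png

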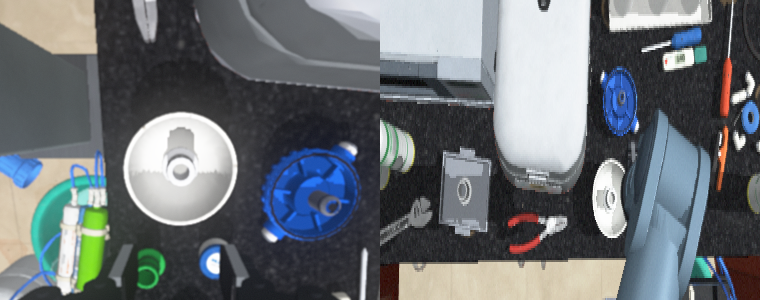

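The undersize bush stands in the middle of the bowl at (181,168). The fitting one stands in the tray at (463,191), and the other things are undisturbed.

```bash
python3 -c "
from workcell import *
print(close_job())"
```

```text
the job is handed in; nothing more can be done
None
```

The first bush slid fully home on the spigot and now stands upright in the grey tray; the second stopped at the tip and is in the white bowl. I handed the job in at about 26 s, and no verdict came back.

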